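# Lock the shaker's drive shaft for transport

### The job

Lock the bench shaker's shaft so that it can be carried away: push the red peg round with the fingertips until the slot across the round locking disc lines up with the steel locking bar, then push on the blue end plate to slide the bar through the slot and into the keeper beyond, until the end plate comes up against the bar's guide. Only push: do not lift the bar out of its track, leave the other things on the bench where they are, and draw back clear of everything at the end.

Things in the scene. Friction and masses are not known exactly. Their poses are not given: they have to be found in the camera images.
- shaker: Bench shaker, fixed, 330 mm long (y -90 to +240 in its frame). Origin: on the worktop under the disc's axis; z up, x towards the rear. Grey front deck x -55 to +62 mm, top 25 mm above the worktop. White drive housing behind it to x +136, 48 mm high; on its mat a petri dish (top 64 mm) near y +130. The bar slides on the deck along x = 0 in the -y direction: track, guide, disc, keeper.
- guide_end (a point): Middle of the guide's +y end, 25 mm above the worktop, at shaker (0, +94) mm, where the end plate stops. Aluminium guide: a strapped tunnel from y +94 to +46, 43 mm wide, top 19.5 mm above the deck. The open track beyond it (y +94 to +231) has side rails 9 mm above the deck, 7.5 to 13.5 mm either side of the line. Axes as the shaker's.
- keeper_mouth (a point): Middle of the keeper's mouth, 25 mm above the worktop, at shaker (0, -45) mm. Aluminium keeper: a strapped socket from y -45 to -76, closed beyond -71, 44 mm wide, top 19.5 mm above the deck, 15 to 18 mm wide inside behind a flared mouth. Axes as the shaker's.
- lock_disc (a joint): Disc angle, rad, growing anticlockwise from above. Slot in line with the bar at 0 (peg on the shaker's -x side) and equally at pi (peg on +x); either will do. At angle a the peg is at shaker (-28 cos a, -28 sin a) mm. Starts between 0.65 and 2.49; stops at -0.25 and pi + 0.25. Steady friction, about 3 N at the peg; stays where left. The tapered bar still enters 0.15 rad out of line.
- disc_centre (a point): Centre of the dark locking disc's upper face, on its axis, 46 mm above the worktop. Disc 80 mm across, 20 mm thick, cut right across by a slot 16 mm wide with a yellow floor and mouths flared to 26 mm. y axis along the slot, -x axis towards the peg.
- peg_top (a point): Top of the red peg on the disc: upright, 12 mm across, standing 33 mm above the disc's face (its top is 79 mm above the worktop), 28 mm from the disc's axis at right angles to the slot.
- bar: Loose steel bar, about 0.15 kg, along its y: 160 mm long, 12 wide, 14 high, on the deck in its track, nose to -y. Origin: middle of its length, underside. At its +y end the blue end plate: 36 mm wide, y +72 to +80, 10 to 46 mm above the underside. Starts with the nose 6 to 26 mm from the disc; home, plate against guide, when the origin is at shaker y = +22 mm. Slides with about 1 N, 1.5 mm side play.
- bar_nose (a point): Tip of the bar's tapered nose (6 mm wide, widening to 12 mm in 14 mm), 7 mm above the bar's underside. When home it is at shaker y = -58 mm, inside the keeper.
- push_face (a point): Centre of the outer (+y) face of the blue end plate, 28 mm above the bar's underside (53 mm above the worktop): the face to push on. When home it is at shaker y = +102 mm.
- petri_0: Clear petri dish, 62 mm across, 14 mm high, loose on the shaker's mat; leave it. Origin under its centre.
- vial_0: White screw-cap vial, 27 mm across, 58 mm high, loose in front of the shaker; leave it. Origin under its centre.
- dropper_bottle_1: Amber dropper bottle with black top, 33 mm across, 100 mm high, loose beside the shaker's keeper end; leave it. Origin under its centre.
- beaker_mid: Clear beaker, 105 mm across, 121 mm high, loose at the right; leave it. Origin under its centre.
- wash_bottle: White wash bottle with blue cap, 60 x 92 mm, 192 mm high, loose at the right; leave it. Origin under its centre.
- weight_0: Brass weight, 24 mm across, 26 mm high, loose at the right; leave it. Origin under its centre.
- marker_0: Blue marker pen, 132 mm long, lying loose at the left; leave it. Origin under its centre.

How it is judged:
By the outcome, as a careful person would: the job done as asked, in the order asked, and still so for the second after the job is handed in, with the robot touching nothing.
It also fails if it takes over 48 s, if anything falls off the work surface, if the arm or the gripper's body presses on something with over 40 N, if the wrist force passes 120 N, or if a joint passes its speed limit or range.

### The arm

A 6-joint arm with a two-finger parallel gripper is mounted at the origin on a cart in front of the work surface, level with it; the furniture and walls round the work are solid. World frame = base frame: x ahead of the robot, y to its left, z up, the work surface at z = 0. Lengths are in m, angles in rad, forces in N, time in s.
With the tool pointing down it reaches from about 0.375 to 0.975 m from the base axis. Payload 3.8 kg.
Tool frame: the origin (TCP) lies midway between the tips of the shut fingers; the grasp point (between the pads) lies 19 mm behind it; x points along the fingers, z is the direction in which the jaws open and shut, and the axes are right-handed (so a half turn about x gives the same grasp; the last joint's range is limited). The gripper opens to 85 mm and grips with 20 to 120 N. Pads are 22 mm wide; open, the fingers measure 114 mm over their backs; the gripper's body (76 mm by 85 mm) begins 54 mm behind the grasp point. The pads swing forward as they close: fully open they stand 13 mm farther back than shut.
Start: joints at [-1.25, 0.264, 1.604, -0, 1.274, -0.037], TCP at [0.236, -0.632, 0.231] pointing down, gripper open.
Joint ranges: [-2.63, 2.63], [-0.94, 2.18], [0.31, 2.57], [-1.31, 4.45], [0, 2.66], [-2.55, 2.55]. Speed limits (rad/s): [2.57, 2.57, 3.14, 3.14, 3.14, 3.14].

### API

Orientations are given as a rotation vector (axis times angle).
In Python, from workcell import * gives the robot as it stands. The module is installed in compiled form; this text tells all that it offers.
- The arm moves only by the tool carry_out, never from a script. Its arguments are lists of equal length, an entry for each row: "offset": the shift along the tool's x, y, z in cm, a list of three; "delta_rot": the turn, a rotation vector about the tool's x, y, z in degrees, a list of three. A call has exactly 5 rows; each row shifts and turns the commanded pose from where the row before left it, along the tool's axes as they then stand; what a row does not reach is not made up. A row lasts 1/12 s, in which the tool goes at most 41.7 mm and 7.16 degrees, less where a joint would pass 70% of its speed; a pose out of reach is approached as far as the arm can. A call is refused whole if a number of a shift passes 4.17 or a number of a turn 7.16, either way. A call with a gripper value outside its range is refused whole. "fingers" is the opening, from -1 (shut) to 1 (fully open), set as the call begins (left out, the last holds). The fingers move at their own pace and stop on an object; "newtons" is the grip in N (left out, the last holds). Time passes only in rows, so rows that do not move let the fingers close, or fill a call up. It gives the time, the measured TCP pose, the force and the opening at its end, in the units of the state.
- read_state(): the state, without advancing time (a new reading comes with each control period).
- read_camera(name): name is "scene" or "side" or "wrist"; returns (picture, depth): 420x560x3 uint8, red, green, blue; 420x560 float32, m along the optical axis (not along the pixel's ray), 0 where there is no reading.
- get_calibration(name): a dict with "fx", "fy", "cx", "cy" (pixels), "distortion" ([k1, k2, p1, p2, k3] as OpenCV has them; the pictures are not rectified), "R" (3x3) and "t" (3): a world point X has camera coordinates R X + t; the wrist camera has in their place "mount" (4x4, takes a point from camera to tool coordinates, whose origin is the TCP and whose axes are the tool frame's). Camera axes: x right, y down, z forward; pixel columns grow to the right and rows downward; lengths in m; the calibration is good to about 2 mm. A picture is of the moment at which its call begins: read the wrist's pose just before it. get_calibration takes no time and is no camera call.
- finish_job(): hands the job in, once; it reports no verdict.
The state is a dict: "time": time; "q": joint angles; "joint_vel": joint speeds; "joint_torque": joint torques, N m; "tool_pos": TCP position; "tcp_rot": TCP orientation; "wrist_force": force on the tool from outside, world axes, zero at the start; "torque": the same for the moment, N m; "width": opening from 0.0 (shut) to 1.0 (fully open).
Only numpy, scipy, OpenCV 4.12 (cv2) and the standard library are available. Lean on these libraries where they do the work, as an engineer would, in place of code of your own. Each camera call takes 0.05 s, during which the arm holds its last target. There are 200 camera calls.

## Working session

There is one attempt and no reset: what is moved stays moved. The work goes in short steps, Python scripts to look and compute and a tool call to move; the robot and the scene stay as the last step left them, time stands still between calls to the robot, and variables do not carry over. Pictures are saved under pics/ and viewed, about 8 in all and at most 12, crops included, and the job is handed in when it is done.

Besides the shell and the picture viewer there is one more tool, called in YAML: its name, and indented under it one key for each argument. carry_out: Moves the arm, as the interface text tells. Its arguments: {"type":"object","properties":{"offset":{"type":"array"},"delta_rot":{"type":"array"},"fingers":{"type":"number"},"newtons":{"type":"number"}},"required":["offset","delta_rot"]}

```bash
mkdir -p pics; python3 - <<'E'
from workcell import *
import cv2,numpy as np
s=read_state();print({k:np.round(v,3) for k,v in s.items()})
for n in("scene","side"):
    p,d=read_camera(n);cv2.imwrite(f"pics/{n}0.png",p[:,:,::-1]);np.savez(f"{n}0.npz",p=p,d=d)
    print(n,get_calibration(n))
print(get_calibration("wrist"))
E
```

```text
{'time': np.float64(0.0), 'q': array([-1.25 ,  0.265,  1.605, -0.   ,  1.274, -0.037]), 'joint_vel': array([ 0.002, -0.001, -0.   ,  0.   ,  0.001, -0.001]), 'joint_torque': array([ 1.0000e-03, -5.1512e+01, -3.6731e+01,  0.0000e+00,  1.3000e-02,
        0.0000e+00]), 'tool_pos': array([ 0.236, -0.632,  0.23 ]), 'tcp_rot': array([ 0.943,  1.359, -0.941]), 'wrist_force': array([ 0.536, -0.469,  0.37 ]), 'torque': array([ 0.034, -0.002,  0.016]), 'width': np.float64(1.002)}
scene {'fx': 399.186843854044, 'fy': 399.186843854044, 'cx': 281.4802550512072, 'cy': 210.93758539766213, 'distortion': array([-0.08034885,  0.        ,  0.        ,  0.        ,  0.        ]), 'R': array([[-0.68877782, -0.72468243,  0.02050613],
       [-0.40462833,  0.36080329, -0.84029572],
       [ 0.60154886, -0.58707441, -0.54174034]]), 't': array([0.45127178, 0.25553506, 1.47844508])}
side {'fx': 429.68675476878997, 'fy': 429.68675476878997, 'cx': 277.680777424549, 'cy': 199.68293293302693, 'distortion': array([0.04361898, 0.        , 0.        , 0.        , 0.        ]), 'R': array([[-0.89482439, -0.44627278, -0.01139839],
       [-0.22790303,  0.47862691, -0.84792481],
       [ 0.38386134, -0.75614607, -0.52999395]]), 't': array([0.53603796, 0.1266625 , 1.32682945])}
{'fx': 347.8051933125106, 'fy': 347.8051933125106, 'cx': 277.1471723873426, 'cy': 209.73170999991316, 'distortion': array([-0.08527758,  0.        ,  0.        ,  0.        ,  0.        ]), 'mount': array([[ 4.28799346e-04, -3.11755215e-01,  9.50162356e-01,
        -1.42743006e-01],
       [-4.30884750e-05, -9.50162448e-01, -3.11755225e-01,
         7.99304799e-02],
       [ 9.99999907e-01,  9.27393897e-05, -4.20862093e-04,
        -1.12285889e-03],
       [ 0.00000000e+00,  0.00000000e+00,  0.00000000e+00,
         1.00000000e+00]])}
```

View pics/scene0.png

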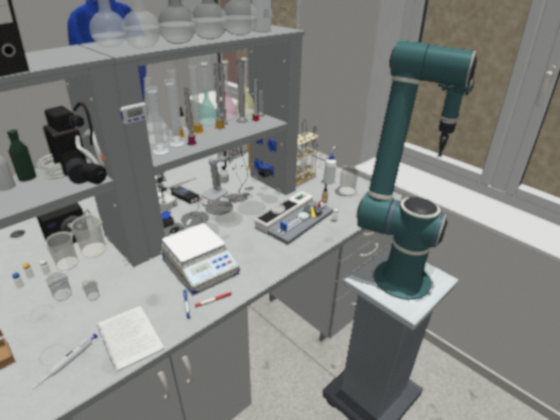

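View pics/side0.png

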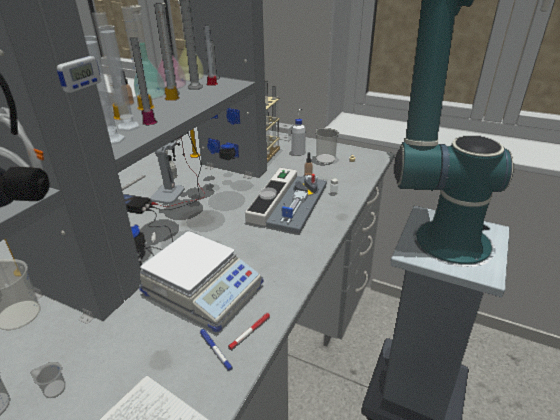

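```bash
cat > h.py <<'E'
from workcell import *
import cv2,numpy as np
from scipy.spatial.transform import Rotation as Ro
def cam(n,s=None):
    c=get_calibration(n);K=np.array([[c['fx'],0,c['cx']],[0,c['fy'],c['cy']],[0,0,1]])
    if n=='wrist':
        T=np.eye(4);T[:3,:3]=Ro.from_rotvec(s['tcp_rot']).as_matrix();T[:3,3]=s['tool_pos']
        W=T@c['mount'];R=W[:3,:3].T;t=-R@W[:3,3]
    else:R,t=c['R'],c['t']
    return K,c['distortion'],R,t
def plane(C,uv,z):
    K,D,R,t=C;uv=np.array(uv,float).reshape(-1,1,2)
    r=np.c_[cv2.undistortPoints(uv,K,D)[:,0],np.ones(len(uv))]@R
    o=-R.T@t;return o+r*((z-o[2])/r[:,2])[:,None]
def proj(C,X):
    K,D,R,t=C;return cv2.projectPoints(np.array(X,float).reshape(-1,3),cv2.Rodrigues(R)[0],np.array(t),K,D)[0][:,0]
def depthpts(C,uv,d):
    K,D,R,t=C;uv=np.array(uv,float).reshape(-1,1,2)
    r=np.c_[cv2.undistortPoints(uv,K,D)[:,0],np.ones(len(uv))]
    i=uv[:,0].round().astype(int);z=d[i[:,1],i[:,0]]
    return (r*z[:,None]-t)@R
E
python3 - <<'E'
from h import *
f=np.load('side0.npz');p,d=f['p'],f['d']
im=p[140:240,235:355,::-1]
cv2.imwrite('pics/sc.png',cv2.resize(im,None,fx=6,fy=6,interpolation=cv2.INTER_CUBIC))
C=cam('side')
# grid of world labels for orientation
for uv in [(301,205),(309,182),(310,190),(266,190),(335,187),(308,165),(327,145),(298,140),(352,157),(250,220),(300,228),(326,178)]:
    print(uv,depthpts(C,[uv],d).round(3))
E
```

```text
(301, 205) [[0.487 0.047 0.024]]
(309, 182) [[ 0.509 -0.075  0.046]]
(310, 190) [[ 0.494 -0.05   0.029]]
(266, 190) [[0.608 0.069 0.064]]
(335, 187) [[ 0.42  -0.104  0.032]]
(308, 165) [[ 0.56  -0.184  0.052]]
(327, 145) [[ 0.536 -0.319  0.085]]
(298, 140) [[ 0.674 -0.345  0.07 ]]
(352, 157) [[ 0.447 -0.384  0.02 ]]
(250, 220) [[0.605 0.191 0.016]]
(300, 228) [[0.437 0.167 0.021]]
(326, 178) [[ 0.491 -0.203  0.002]]
```

View pics/sc.png

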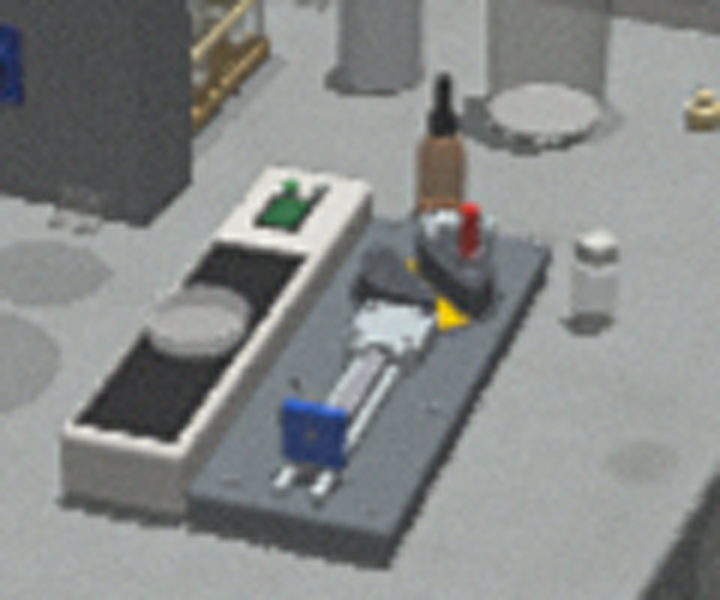

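The crop (6x, origin 235,140) shows the shaker from its +y end: blue plate (313,433), yellow slot running diagonally, and the red peg (470,228) on the keeper side. The amber bottle is behind the keeper and the vial is in front.

```bash
python3 - <<'E'
from h import *
C=cam('side');g=lambda u,v,z:plane(C,[(235+u/6,140+v/6)],z)[0]
A=g(548,243,.025);B=g(388,540,.025);h0=g(372,185,.048);h1=g(182,450,.048)
print('deck front corners',A,B,np.linalg.norm(A-B),'housing',h0,h1,np.linalg.norm(h0-h1))
th=np.arctan2(*(B-A)[[1,0]]);th2=np.arctan2(*(h1-h0)[[1,0]]);print(th,th2)
yv=(B-A)/np.linalg.norm(B-A);xv=np.array([yv[1],-yv[0],0]);O=A+55*xv/1e3+90*yv/1e3
print('origin',O,'xv',xv,'yv',yv)
for n,u,v,z in [('peg',470,205,.079),('plate',313,433,.053),('bottle',442,85,.1),('vial',597,245,.058),('petri',198,318,.064)]:
    X=g(u,v,z);r=X-O;print(n,X.round(3),'shaker',(r@xv).round(3),(r@yv).round(3))
s=read_state();print(Ro.from_rotvec(s['tcp_rot']).as_matrix().round(3))
E
```

```text
deck front corners [ 0.468952   -0.14661045  0.025     ] [0.43104127 0.18251769 0.025     ] 0.33130431941300703 housing [ 0.58182618 -0.1301904   0.048     ] [0.55039309 0.18472143 0.048     ] 0.3164766935191273
1.6854762580339897 1.6702823316468474
origin [ 0.51329215 -0.05090804  0.025     ] xv [0.99343146 0.11442873 0.        ] yv [-0.11442873  0.99343146  0.        ]
peg [ 0.495 -0.079  0.079] shaker -0.021 -0.026
plate [0.491 0.147 0.053] shaker 0.001 0.199
bottle [ 0.557 -0.181  0.1  ] shaker 0.029 -0.135
vial [ 0.422 -0.101  0.058] shaker -0.096 -0.04
petri [0.593 0.084 0.064] shaker 0.095 0.125
[[-0.001  0.937  0.35 ]
 [ 0.002  0.35  -0.937]
 [-1.     0.    -0.002]]
```

Disc angle estimate is about 0.9, so pushing the peg in +y brings it to 0. I'll close the fingers, turn the jaw axis onto the shaker's y, and move above it for a close look.

carry_out:
  offset:
    - [0, 0, 0]
    - [0, 0, 0]
    - [0, 2, -3.4]
    - [0, 2, -3.4]
    - [0, 2, -3.4]
  delta_rot:
    - [7, 0, 0]
    - [7, 0, 0]
    - [0, 0, 0]
    - [0, 0, 0]
    - [0, 0, 0]
  fingers: -1
  newtons: 30

```text
time: 0.52
tool_pos: [0.2842, -0.5228, 0.2301]
tcp_rot: [1.128, 1.262, -1.126]
wrist_force: [1.1, -0.1, 0.0]
width: 0.299
```

carry_out:
  offset:
    - [0, 2, -3.4]
    - [0, 2, -3.4]
    - [0, 2, -3.4]
    - [0, 2, -3.4]
    - [0, 2, -3.4]
  delta_rot:
    - [0, 0, 0]
    - [0, 0, 0]
    - [0, 0, 0]
    - [0, 0, 0]
    - [0, 0, 0]

```text
time: 0.93
tool_pos: [0.3646, -0.3418, 0.2308]
tcp_rot: [1.126, 1.261, -1.126]
wrist_force: [0.4, 0.1, 0.3]
width: -0.004
```

carry_out:
  offset:
    - [0, 2, -3.4]
    - [0, 2, -3.4]
    - [0, 2, -3.4]
    - [0, 2, -3.4]
    - [0, 2, -3.4]
  delta_rot:
    - [0, 0, 0]
    - [0, 0, 0]
    - [0, 0, 0]
    - [0, 0, 0]
    - [0, 0, 0]

```text
time: 1.35
tool_pos: [0.4447, -0.1617, 0.231]
tcp_rot: [1.125, 1.261, -1.126]
wrist_force: [0.6, -0.5, -0.2]
width: 0.002
```

carry_out:
  offset:
    - [0, 2, -3.4]
    - [0, 2, -3.4]
    - [0, 2, -3.4]
    - [0, 2, -3.4]
    - [0, 0, 0]
  delta_rot:
    - [0, 0, 0]
    - [0, 0, 0]
    - [0, 0, 0]
    - [0, 0, 0]
    - [0, 0, 0]

```text
time: 1.77
tool_pos: [0.5105, -0.0136, 0.2311]
tcp_rot: [1.124, 1.265, -1.119]
wrist_force: [-0.8, -0.8, 0.6]
width: -0.001
```

```bash
cat > look.py <<'E'
from h import *
import sys
s=read_state();p,d=read_camera('wrist');n=sys.argv[1]
np.savez(n+'.npz',p=p,d=d,pos=s['tool_pos'],rot=s['tcp_rot']);cv2.imwrite(f'pics/{n}.png',cv2.resize(p[:,:,::-1],(784,588)))
C=cam('wrist',s);hsv=cv2.cvtColor(p,cv2.COLOR_RGB2HSV).astype(int)
H,S,V=hsv[...,0],hsv[...,1],hsv[...,2]
for name,m in [('red',((H<8)|(H>172))&(S>150)&(V>80)),('blue',(H>105)&(H<130)&(S>140)&(V>60)),('yel',(H>20)&(H<33)&(S>150)&(V>90))]:
    k,l,st,c=cv2.connectedComponentsWithStats(m.astype(np.uint8))
    for i in range(1,k):
        if st[i,4]>25: print(name,st[i],c[i].round(1),[plane(C,[c[i]],z)[0,:2].round(4).tolist() for z in(.03,.053,.079)])
E
python3 look.py w1
```

```text
red [346 209  12  12 114] [351.3 214.3] [[0.4819, -0.0934], [0.4891, -0.0874], [0.4972, -0.0806]]
blue [102 163  25  44 801] [113.6 184.2] [[0.485, 0.1562], [0.492, 0.1455], [0.4999, 0.1335]]
yel [293 150  66  61 836] [325.9 180.6] [[0.5144, -0.0611], [0.5194, -0.0572], [0.5251, -0.0529]]
```

View pics/w1.png

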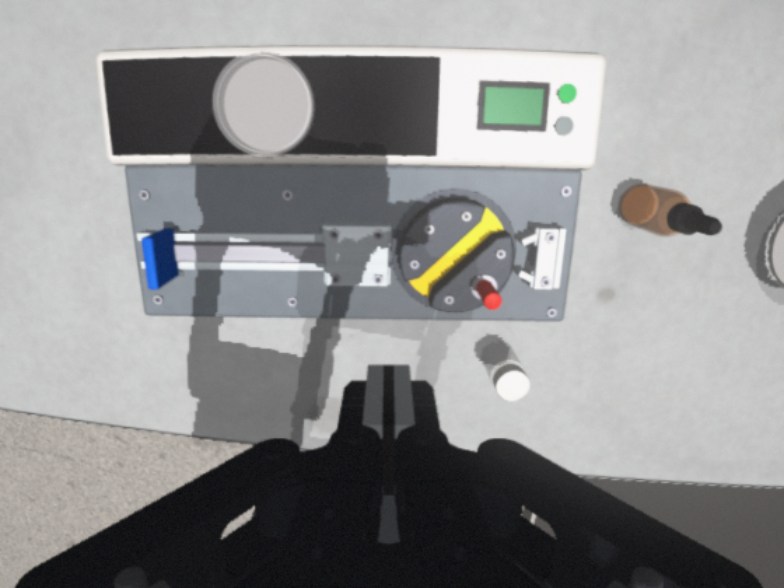

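The view shows (784-px picture): plate at (160,258), guide (357,256), disc centre ~(457,252) with yellow slot diagonal, keeper (546,259), red peg top (491,299), vial (512,385), bottle (660,210).

```bash
python3 - <<'E'
from h import *
f=np.load('w1.npz');C=cam('wrist',dict(tool_pos=f['pos'],tcp_rot=f['rot']))
g=lambda u,v,z:plane(C,[(u/1.4,v/1.4)],z)[0,:2]
disc=g(457,252,.046);gu=g(357,256,.0445);ke=g(548,259,.0445);peg=g(491,299,.079);pl=g(147,262,.060);fl=g(147,315,.025);fr=g(564,321,.025);bl=g(126,166,.025);
print('disc',disc,'guide',gu,'keep',ke,'peg',peg,np.linalg.norm(gu-ke),'front',fl,fr,np.linalg.norm(fl-fr))
print('ang guide-keeper',np.arctan2(*(gu-ke)[::-1]),'front',np.arctan2(*(fl-fr)[::-1]))
a0=np.arctan2(*(fl-fr)[::-1])
hl=g(97,55,.048);hr=g(605,57,.048);print('house',np.arctan2(*(hl-hr)[::-1]),np.linalg.norm(hl-hr))
y=np.array([np.cos(a0),np.sin(a0)]);x=np.array([y[1],-y[0]])
for P in(gu,ke,peg,pl,fl,fr,g(512,385,.058)):print(((P-disc)@x).round(4),((P-disc)@y).round(4))
M=Ro.from_rotvec(f['rot']).as_matrix();print(M.round(4), np.arctan2(M[1,2],M[0,2]))
print('tcp',f['pos'],((f['pos'][:2]-disc)@x).round(4),((f['pos'][:2]-disc)@y).round(4))
E
```

```text
disc [ 0.51856787 -0.05876267] guide [0.50707909 0.00954535] keep [ 0.52117302 -0.1234963 ] peg [ 0.49787277 -0.07991629] 0.13378609365756675 front [0.435873   0.16964756] [ 0.47019877 -0.15405579] 0.32551822821245663
ang guide-keeper 1.6763388523740186 front 1.6764423666360648
house 1.6781187707898475 0.32262584976545755
-0.0042 0.0691
-0.0042 -0.0646
-0.0228 -0.0189
-0.0061 0.2115
-0.0581 0.2359
-0.0581 -0.0897
-0.0962 -0.0446
[[ 0.001   0.9929  0.1188]
 [ 0.0033  0.1187 -0.9929]
 [-1.      0.0014 -0.0032]] -1.4517621328602186
tcp [ 0.51050369 -0.01355748  0.23105825] -0.0033 0.0458
```

Peg is at about shaker (-20,-18) mm, so the angle is about 0.73. I'll go to shaker (-20,-46) and descend behind the peg.

carry_out:
  offset:
    - [0, -0.5, 2.35]
    - [0, -0.5, 2.35]
    - [0, -0.5, 2.35]
    - [0, -0.5, 2.35]
    - [0, 0, 0]
  delta_rot:
    - [0.7, 0, 0]
    - [0, 0, 0]
    - [0, 0, 0]
    - [0, 0, 0]
    - [0, 0, 0]

```text
time: 2.23
tool_pos: [0.4973, -0.1194, 0.2309]
tcp_rot: [1.135, 1.253, -1.139]
wrist_force: [-0.0, 0.0, -0.1]
width: -0.001
```

carry_out:
  offset:
    - [3, 0, 0]
    - [3, 0, 0]
    - [3, 0, 0]
    - [3, 0, 0]
    - [0, 0, 0]
  delta_rot:
    - [0, 0, 0]
    - [0, 0, 0]
    - [0, 0, 0]
    - [0, 0, 0]
    - [0, 0, 0]

```text
time: 2.65
tool_pos: [0.4926, -0.1142, 0.1047]
tcp_rot: [1.132, 1.267, -1.142]
wrist_force: [-1.9, 1.4, -1.0]
width: 0.0
```

```bash
python3 look.py w2; python3 -c "
from h import *
s=read_state();print(s['tool_pos'])"
```

```text
red [207 211  28  38 665] [220.4 230.3] [[0.4814, -0.0754], [0.4912, -0.0786], [0.5023, -0.0822]]
yel [ 153  125   99  102 2957] [202.1 175.6] [[0.518, -0.0618], [0.5239, -0.0665], [0.5306, -0.0717]]
[ 0.49460505 -0.11455681  0.10767986]
```

View pics/w2.png

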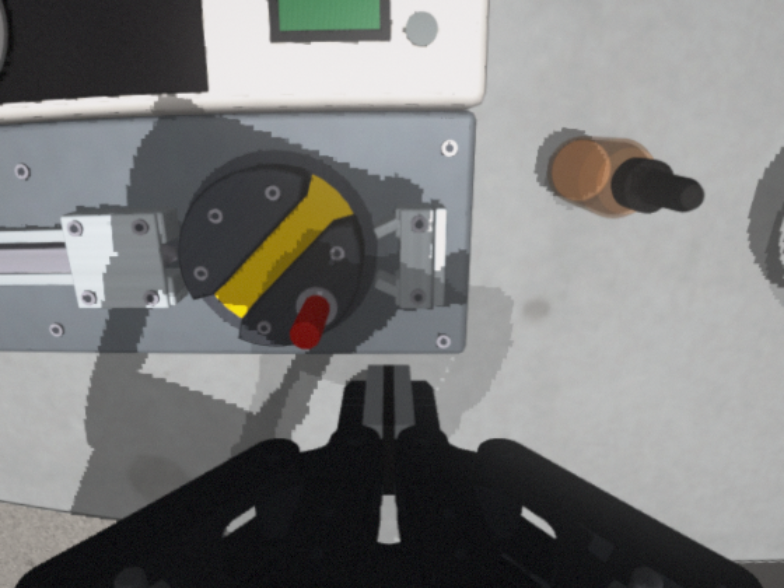

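The close view shows the peg top at (307,334), its base ~(318,300), disc centre ~(278,255), guide (113,260), keeper (418,258). The fingertips (388,370) are on the -y side of the peg.

```bash
python3 - <<'E'
from h import *
f=np.load('w2.npz');s=read_state();C=cam('wrist',s)
g=lambda u,v,z:plane(C,[(u/1.4,v/1.4)],z)[0,:2]
gu=g(115,260,.0445);ke=g(421,258,.0445);peg=g(306,335,.079);base=g(318,302,.046);disc=g(276,251,.046);T=s['tool_pos'][:2]
y=(gu-ke);print(np.linalg.norm(y),np.arctan2(y[1],y[0]));a=1.677;y=np.array([np.cos(a),np.sin(a)]);x=np.array([y[1],-y[0]])
O=ke+.0605*y;print('O',O,'O from guide',gu-.07*y,'disc',disc)
for n,P in dict(gu=gu,ke=ke,peg=peg,base=base,disc=disc,T=T).items():print(n,((P-O)@x*1e3).round(1),((P-O)@y*1e3).round(1))
M=Ro.from_rotvec(s['tcp_rot']).as_matrix();print(s['tool_pos'],np.arctan2(M[1,2],M[0,2]),f['pos'],M[:,0])
E
```

```text
0.13673337596864799 1.6752739247363022
O [ 0.51725966 -0.06452294] O from guide [ 0.5168336  -0.05829987] disc [ 0.52089853 -0.06198497]
gu 0.2 76.2
ke 0.0 -60.5
peg -21.2 -14.8
base -19.5 -14.9
disc 3.9 2.1
T -27.8 -47.4
[ 0.49460505 -0.11455681  0.10767986] -1.4705955213371473 [ 0.49263481 -0.11415235  0.10473574] [-0.00869026  0.00234885 -0.99995948]
```

carry_out:
  offset:
    - [1.3, 0.3, 0]
    - [1.3, 0, 0]
    - [1.3, 0, 0]
    - [1.2, 0, 0]
    - [0, 0, 0]
  delta_rot:
    - [0, 0, 0]
    - [0, 0, 0]
    - [0, 0, 0]
    - [0, 0, 0]
    - [0, 0, 0]

```text
time: 3.12
tool_pos: [0.5009, -0.1147, 0.0596]
tcp_rot: [1.134, 1.257, -1.136]
wrist_force: [-0.0, -0.6, 1.1]
width: -0.0
```

carry_out:
  offset:
    - [0, 0, -0.4]
    - [0, 0, -0.4]
    - [0, 0, -0.4]
    - [0, 0, -0.4]
    - [0, 0, -0.4]
  delta_rot:
    - [0, 0, 0]
    - [0, 0, 0]
    - [0, 0, 0]
    - [0, 0, 0]
    - [0, 0, 0]

```text
time: 3.53
tool_pos: [0.4985, -0.0979, 0.0614]
tcp_rot: [1.125, 1.254, -1.137]
wrist_force: [-11.2, -20.9, 8.2]
width: 0.004
```

carry_out:
  offset:
    - [0, 0, -0.3]
    - [0, 0, -0.3]
    - [0, 0, -0.3]
    - [0, 0, -0.3]
    - [0, 0, 0]
  delta_rot:
    - [0, 0, 0]
    - [0, 0, 0]
    - [0, 0, 0]
    - [0, 0, 0]
    - [0, 0, 0]

```text
time: 3.95
tool_pos: [0.4979, -0.0831, 0.0605]
tcp_rot: [1.133, 1.255, -1.135]
wrist_force: [-1.0, -3.1, -1.3]
width: -0.006
```

```bash
python3 look.py w3; python3 -c "
from h import *
s=read_state();print(s['tool_pos'],s['wrist_force'])"
```

```text
red [220 271  27  50 747] [232.3 295.4] [[0.4662, -0.0593], [0.4809, -0.0612], [0.4976, -0.0634]]
yel [ 166  197  146   43 2690] [241.3 219.2] [[0.5132, -0.0613], [0.5217, -0.063], [0.5313, -0.0648]]
[ 0.49833772 -0.08295332  0.06061959] [-0.13913092 -2.30457132 -1.1607184 ]
```

View pics/w3.png

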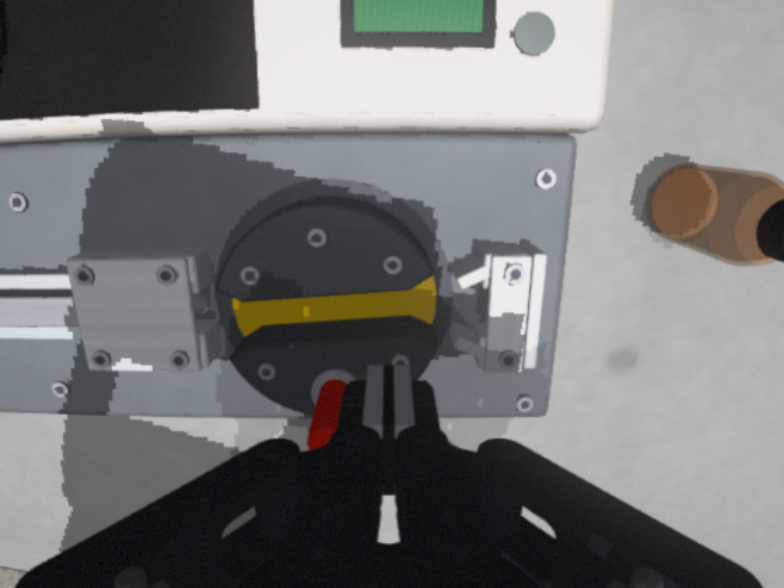

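The picture shows the slot nearly in line: its edges run ~(262,323)–(412,316) against guide (130,314) and keeper (507,313), so about 0.06 rad remains. The peg (330,400) rests on the finger's side. I'll push 2 mm more.

carry_out:
  offset:
    - [0, 0, -0.1]
    - [0, 0, -0.1]
    - [0, 0, 0]
    - [0, 0, 0]
    - [0, 0, 0]
  delta_rot:
    - [0, 0, 0]
    - [0, 0, 0]
    - [0, 0, 0]
    - [0, 0, 0]
    - [0, 0, 0]

```text
time: 4.42
tool_pos: [0.4988, -0.081, 0.0606]
tcp_rot: [1.134, 1.254, -1.134]
wrist_force: [0.6, -2.5, 0.6]
width: 0.0
```

```bash
cat > ang.py <<'E'
from h import *
import sys
for n in sys.argv[1:]:
    f=np.load(n+'.npz');C=cam('wrist',dict(tool_pos=f['pos'],tcp_rot=f['rot']));p=f['p']
    hsv=cv2.cvtColor(p,cv2.COLOR_RGB2HSV).astype(int);m=(hsv[...,0]>20)&(hsv[...,0]<33)&(hsv[...,1]>150)&(hsv[...,2]>60)
    v,u=np.nonzero(m);X=plane(C,np.c_[u,v],.027)[:,:2];c=X.mean(0);y=np.array([np.cos(1.676),np.sin(1.676)]);x=np.array([y[1],-y[0]])
    a,b=(X-c)@y,(X-c)@x
    ks=[]
    bins=np.arange(-.022,.0221,.002)
    up=[(k,b[(a>=k)&(a<k+.002)].max(),b[(a>=k)&(a<k+.002)].min()) for k in bins if ((a>=k)&(a<k+.002)).any()]
    up=np.array(up);print(n,'slot angle upper/lower edge',[-np.polyfit(up[:,0],up[:,i],1)[0].round(3) for i in(1,2)], 'PCA',-np.polyfit(a,b,1)[0].round(3))
E
python3 look.py w4;python3 ang.py w1 w2 w3 w4
```

```text
red [222 273  25  48 613] [233.4 296.1] [[0.4667, -0.0578], [0.4814, -0.0597], [0.4981, -0.0618]]
yel [ 170  203  145   37 2603] [244.2 221.6] [[0.5129, -0.0609], [0.5215, -0.0623], [0.5313, -0.064]]
w1 slot angle upper/lower edge [np.float64(1.052), np.float64(1.017)] PCA 0.946
w2 slot angle upper/lower edge [np.float64(1.03), np.float64(1.009)] PCA 0.906
w3 slot angle upper/lower edge [np.float64(0.07), np.float64(0.07)] PCA 0.082
w4 slot angle upper/lower edge [np.float64(0.026), np.float64(0.029)] PCA 0.038
```

carry_out:
  offset:
    - [0, 0, -0.1]
    - [0, 0, 0]
    - [0, 0, 0]
    - [0, 0, 0.8]
    - [0, 0, 1.5]
  delta_rot:
    - [0, 0, 0]
    - [0, 0, 0]
    - [0, 0, 0]
    - [0, 0, 0]
    - [0, 0, 0]

```text
time: 4.88
tool_pos: [0.4996, -0.1016, 0.0598]
tcp_rot: [1.134, 1.258, -1.134]
wrist_force: [0.4, 0.3, 0.0]
width: 0.001
```

carry_out:
  offset:
    - [-3, 0, 0.2]
    - [-3, 0, 0]
    - [-3, 0, 0]
    - [-3, 0, 0]
    - [0, 0, 0]
  delta_rot:
    - [0, 0, 0]
    - [0, 0, 0]
    - [0, 0, 0]
    - [0, 0, 0]
    - [0, 0, 0]

```text
time: 5.3
tool_pos: [0.5046, -0.1057, 0.1869]
tcp_rot: [1.138, 1.246, -1.128]
wrist_force: [0.5, -0.2, 1.0]
width: -0.002
```

carry_out:
  offset:
    - [0, 0.4, -3.6]
    - [0, 0.4, -3.6]
    - [0, 0.4, -3.6]
    - [0, 0.4, -3.6]
    - [0, 0.4, -3.6]
  delta_rot:
    - [0, 0, 0]
    - [0, 0, 0]
    - [0, 0, 0]
    - [0, 0, 0]
    - [0, 0, 0]

```text
time: 5.72
tool_pos: [0.5014, 0.0779, 0.1795]
tcp_rot: [1.135, 1.257, -1.135]
wrist_force: [-0.2, -0.7, -0.7]
width: -0.004
```

```bash
python3 look.py w5;python3 ang.py w5
```

```text
red [443 237  14  13 132] [449.6 242.9] [[0.4686, -0.0861], [0.4775, -0.0724], [0.4875, -0.0571]]
blue [183 177  18  52 622] [191.6 202.9] [[0.4836, 0.1535], [0.4913, 0.1482], [0.4999, 0.1423]]
yel [ 388  179   83   26 1134] [426.8 193.6] [[0.5132, -0.0527], [0.5185, -0.0417], [0.5245, -0.0293]]
w5 slot angle upper/lower edge [np.float64(-0.041), np.float64(-0.03)] PCA -0.06
```

View pics/w5.png

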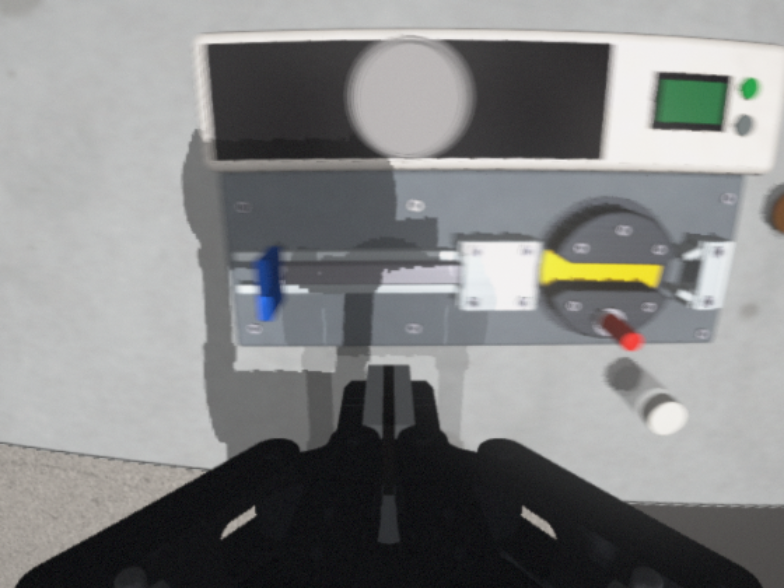

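The view (slightly blurred) shows the slot in line: yellow edges level at rows 264/287 from column 565 to 660, guide (500,275), keeper (710,272). The blue plate is at (268,283). Next I move past the plate and descend.

carry_out:
  offset:
    - [0, 0, -3.5]
    - [0, 0, -3.5]
    - [0, 0, -3.5]
    - [0, 0, 0]
    - [0, 0, 0]
  delta_rot:
    - [0, 0, 0]
    - [0, 0, 0]
    - [0, 0, 0]
    - [0, 0, 0]
    - [0, 0, 0]

```text
time: 6.18
tool_pos: [0.4908, 0.1821, 0.1794]
tcp_rot: [1.131, 1.258, -1.133]
wrist_force: [0.4, -0.9, -0.0]
width: 0.001
```

```bash
python3 look.py w6;python3 ang.py w6; python3 - <<'E'
from h import *
s=read_state();O=np.array([.517,-.0614]);a=1.676;y=np.array([np.cos(a),np.sin(a)]);x=np.array([y[1],-y[0]])
f=np.load('w6.npz');C=cam('wrist',s);X=plane(C,[(191.6,202.9)],.053)[0,:2]
M=Ro.from_rotvec(s['tcp_rot']).as_matrix()
print(s['tool_pos'],(s['tool_pos'][:2]-O)@x,(s['tool_pos'][:2]-O)@y,np.arctan2(M[1,2],M[0,2])+np.pi,M[:,0])
E
```

```text
red [549 226  11   8  30] [554.3 229.5] [[0.4823, -0.0855], [0.4892, -0.0637], [0.497, -0.039]]
blue [322 185  12  45 393] [327.5 207.6] [[0.4809, 0.1375], [0.4879, 0.1417], [0.4959, 0.1465]]
blue [ 18 194  14  31 253] [ 24.6 209.2] [[0.4502, 0.4153], [0.4596, 0.3977], [0.4703, 0.3777]]
yel [504 182  56  21 752] [529.9 194.8] [[0.5129, -0.0474], [0.5174, -0.0286], [0.5225, -0.0073]]
w6 slot angle upper/lower edge [np.float64(-0.125), np.float64(-0.02)] PCA -0.077
[0.49106422 0.1808925  0.17947569] -0.00034932118664384934 0.24367642338720857 1.674022377887941 [-1.66399194e-03 -5.78803678e-04 -9.99998448e-01]
```

View pics/w6.png

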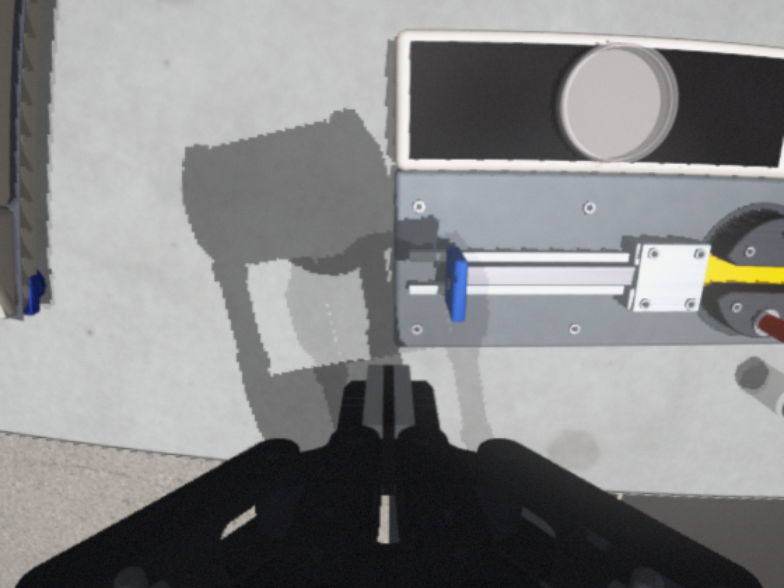

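Still view: plate face at column ~452 (shaker y ≈ +206), bar line at row 275, deck's near end clear. TCP is at shaker (0, +244). Descending and starting the push.

carry_out:
  offset:
    - [3.2, 0, 0]
    - [3.2, 0, 0]
    - [3.2, 0, 0]
    - [3.1, 0, 0]
    - [0, 0, 0]
  delta_rot:
    - [0, 0, 0]
    - [0, 0, 0]
    - [0, 0, 0]
    - [0, 0, 0]
    - [0, 0, 0]

```text
time: 6.65
tool_pos: [0.486, 0.1772, 0.0466]
tcp_rot: [1.127, 1.261, -1.147]
wrist_force: [-1.3, -0.8, -1.2]
width: 0.001
```

carry_out:
  offset:
    - [0, 0, 0.4]
    - [0, 0, 0.4]
    - [0, 0, 0.4]
    - [0, 0, 0.4]
    - [0, 0, 0.4]
  delta_rot:
    - [0, 0, 0]
    - [0, 0, 0]
    - [0, 0, 0]
    - [0, 0, 0]
    - [0, 0, 0]

```text
time: 7.07
tool_pos: [0.4955, 0.1607, 0.0554]
tcp_rot: [1.137, 1.253, -1.131]
wrist_force: [-0.8, 1.0, 1.4]
width: 0.002
```

carry_out:
  offset:
    - [0, 0, 0.3]
    - [0, 0, 0.3]
    - [0, 0, 0.3]
    - [0, 0, 0.3]
    - [0, 0, 0.3]
  delta_rot:
    - [0, 0, 0]
    - [0, 0, 0]
    - [0, 0, 0]
    - [0, 0, 0]
    - [0, 0, 0]

```text
time: 7.48
tool_pos: [0.4954, 0.146, 0.0535]
tcp_rot: [1.134, 1.255, -1.134]
wrist_force: [-0.0, 2.2, 2.3]
width: -0.004
```

carry_out:
  offset:
    - [0, 0, 0.3]
    - [0, 0, 0.3]
    - [0, 0, 0.3]
    - [0, 0, 0.3]
    - [0, 0, 0.3]
  delta_rot:
    - [0, 0, 0]
    - [0, 0, 0]
    - [0, 0, 0]
    - [0, 0, 0]
    - [0, 0, 0]

```text
time: 7.9
tool_pos: [0.4968, 0.1308, 0.0533]
tcp_rot: [1.134, 1.255, -1.134]
wrist_force: [0.7, 3.1, 0.5]
width: -0.0
```

```bash
python3 look.py w7;python3 - <<'E'
from h import *
s=read_state();O=np.array([.517,-.0614]);a=1.676;y=np.array([np.cos(a),np.sin(a)]);x=np.array([y[1],-y[0]])
print(s['tool_pos'],(s['tool_pos'][:2]-O)@x,(s['tool_pos'][:2]-O)@y,s['wrist_force'])
E
```

```text
blue [ 305  237   25   82 1376] [317.3 273.8] [[0.4879, 0.1094], [0.5001, 0.1136], [0.5139, 0.1184]]
[0.4968388  0.13027783 0.05320898] 7.830175734448858e-05 0.19273520460865873 [-0.66611528  2.12018063  1.2063223 ]
```

View pics/w7.png

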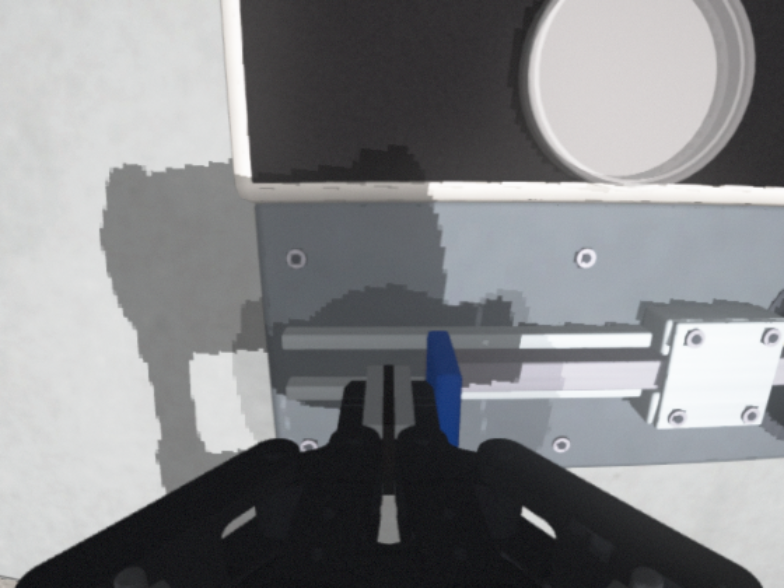

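The plate (445,390) is in contact with the fingers on the bar line, and a steady force of ~2 N shows it sliding. Continuing.

carry_out:
  offset:
    - [0, 0, 0.35]
    - [0, 0, 0.35]
    - [0, 0, 0.35]
    - [0, 0, 0.35]
    - [0, 0, 0.35]
  delta_rot:
    - [0, 0, 0]
    - [0, 0, 0]
    - [0, 0, 0]
    - [0, 0, 0]
    - [0, 0, 0]

```text
time: 8.37
tool_pos: [0.4986, 0.1132, 0.0532]
tcp_rot: [1.134, 1.255, -1.134]
wrist_force: [0.6, 1.9, 1.2]
width: 0.002
```

carry_out:
  offset:
    - [0, 0, 0.35]
    - [0, 0, 0.35]
    - [0, 0, 0.35]
    - [0, 0, 0.35]
    - [0, 0, 0.35]
  delta_rot:
    - [0, 0, 0]
    - [0, 0, 0]
    - [0, 0, 0]
    - [0, 0, 0]
    - [0, 0, 0]

```text
time: 8.78
tool_pos: [0.5003, 0.0958, 0.0532]
tcp_rot: [1.134, 1.255, -1.134]
wrist_force: [0.5, 1.3, 1.4]
width: -0.001
```

```bash
cat > st.py <<'E'
from h import *
s=read_state();O=np.array([.517,-.0614]);a=1.676;y=np.array([np.cos(a),np.sin(a)]);x=np.array([y[1],-y[0]])
print(s['tool_pos'],(s['tool_pos'][:2]-O)@x,(s['tool_pos'][:2]-O)@y,s['wrist_force'])
E
python3 look.py w8;python3 st.py
```

```text
blue [ 305  237   25   83 1389] [317.4 273.8] [[0.4914, 0.0743], [0.5036, 0.0786], [0.5174, 0.0834]]
yel [498 235  19  11 104] [505.4 241.2] [[0.5199, -0.025], [0.5282, -0.007], [0.5375, 0.0134]]
[0.50033093 0.09527423 0.05323655] -0.00012458804064612028 0.1575584274289507 [-0.06769287  0.36174179  0.47711168]
```

View pics/w8.png

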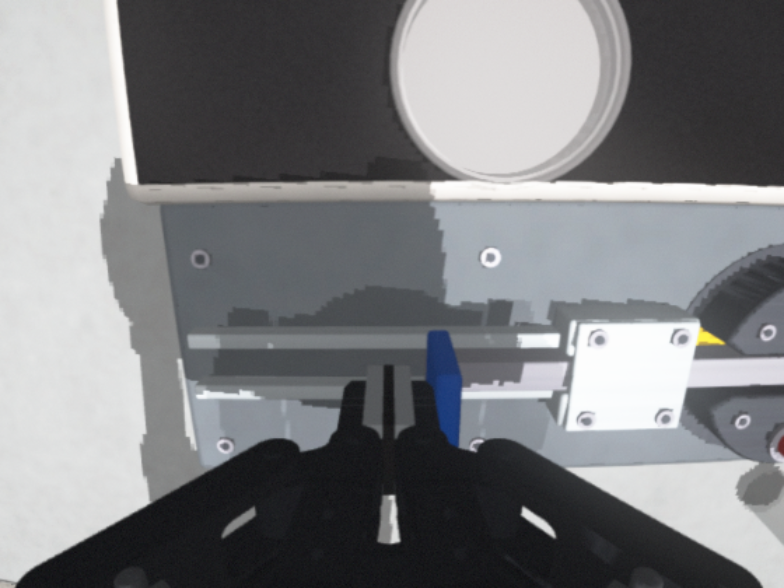

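The bar has passed the guide and is inside the slot (right edge, row 370); the plate is still ~43 mm from stopping. Continuing, then slower.

carry_out:
  offset:
    - [0, 0, 0.35]
    - [0, 0, 0.35]
    - [0, 0, 0.35]
    - [0, 0, 0.35]
    - [0, 0, 0.35]
  delta_rot:
    - [0, 0, 0]
    - [0, 0, 0]
    - [0, 0, 0]
    - [0, 0, 0]
    - [0, 0, 0]

```text
time: 9.25
tool_pos: [0.502, 0.0784, 0.0532]
tcp_rot: [1.134, 1.255, -1.134]
wrist_force: [-0.1, 2.7, 0.3]
width: -0.001
```

carry_out:
  offset:
    - [0, 0, 0.3]
    - [0, 0, 0.3]
    - [0, 0, 0.3]
    - [0, 0, 0.3]
    - [0, 0, 0.2]
  delta_rot:
    - [0, 0, 0]
    - [0, 0, 0]
    - [0, 0, 0]
    - [0, 0, 0]
    - [0, 0, 0]

```text
time: 9.67
tool_pos: [0.5035, 0.0645, 0.0532]
tcp_rot: [1.134, 1.255, -1.135]
wrist_force: [0.7, 0.8, 0.4]
width: -0.0
```

carry_out:
  offset:
    - [0, 0, 0.1]
    - [0, 0, 0.1]
    - [0, 0, 0.1]
    - [0, 0, 0.1]
    - [0, 0, 0.1]
  delta_rot:
    - [0, 0, 0]
    - [0, 0, 0]
    - [0, 0, 0]
    - [0, 0, 0]
    - [0, 0, 0]

```text
time: 10.08
tool_pos: [0.504, 0.0598, 0.0533]
tcp_rot: [1.134, 1.255, -1.134]
wrist_force: [-0.2, 1.4, -0.0]
width: -0.0
```

```bash
python3 look.py w9;python3 st.py
```

```text
red [ 503  312   50   56 1063] [529.5 342. ] [[0.4588, -0.1009], [0.4761, -0.0774], [0.4955, -0.0508]]
blue [ 305  236   25   83 1392] [317.4 273.5] [[0.4953, 0.0384], [0.5074, 0.0426], [0.5212, 0.0474]]
yel [429 233  19  14 153] [436.3 241.3] [[0.52, -0.0219], [0.5287, -0.0093], [0.5386, 0.0049]]
[0.50393714 0.05971858 0.05321934] -0.00027201303284248544 0.12182066365232212 [ 0.46290887  1.35942939 -0.51875686]
```

Sliding freely still; continuing in 1 mm rows until the force rises.

carry_out:
  offset:
    - [0, 0, 0.1]
    - [0, 0, 0.1]
    - [0, 0, 0.1]
    - [0, 0, 0.1]
    - [0, 0, 0.1]
  delta_rot:
    - [0, 0, 0]
    - [0, 0, 0]
    - [0, 0, 0]
    - [0, 0, 0]
    - [0, 0, 0]

```text
time: 10.55
tool_pos: [0.5045, 0.055, 0.0533]
tcp_rot: [1.135, 1.256, -1.134]
wrist_force: [0.2, 6.0, -0.4]
width: -0.002
```

carry_out:
  offset:
    - [0, 0, 0.1]
    - [0, 0, 0.1]
    - [0, 0, 0.1]
    - [0, 0, 0]
    - [0, 0, 0]
  delta_rot:
    - [0, 0, 0]
    - [0, 0, 0]
    - [0, 0, 0]
    - [0, 0, 0]
    - [0, 0, 0]

```text
time: 10.97
tool_pos: [0.5045, 0.0548, 0.0533]
tcp_rot: [1.139, 1.258, -1.133]
wrist_force: [-0.7, 12.6, 0.5]
width: 0.003
```

```bash
python3 look.py w10;python3 st.py
```

```text
red [ 489  313   55   56 1147] [519.3 342.4] [[0.4591, -0.098], [0.4763, -0.0757], [0.4959, -0.0505]]
blue [ 305  236   24   83 1340] [316.8 273.2] [[0.4959, 0.0338], [0.5081, 0.0378], [0.5218, 0.0424]]
yel [420 234  18  13 155] [427.3 241.6] [[0.5198, -0.0218], [0.5287, -0.0101], [0.5387, 0.0032]]
[0.50452816 0.05479237 0.0533292 ] -0.0002015564180938862 0.11685963070053537 [-1.0847673  13.45295718  0.58176787]
```

View pics/w10.png

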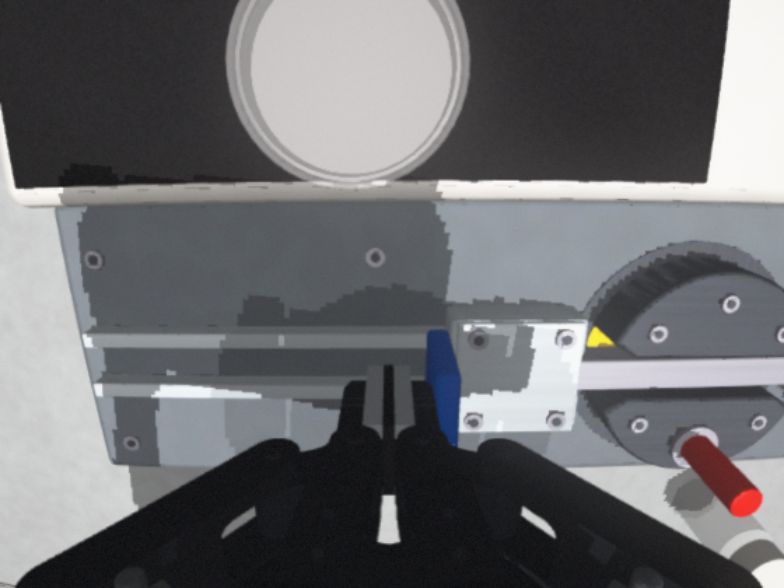

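The plate (445,390) is against the guide's end (455,380). The push has stopped moving and the force has risen to 13 N. Drawing back and lifting.

carry_out:
  offset:
    - [0, 0, -0.5]
    - [0, 0, -1.2]
    - [0, 0, -1.8]
    - [0, 0, -1.5]
    - [0, 0, 0]
  delta_rot:
    - [0, 0, 0]
    - [0, 0, 0]
    - [0, 0, 0]
    - [0, 0, 0]
    - [0, 0, 0]

```text
time: 11.43
tool_pos: [0.4994, 0.1036, 0.0533]
tcp_rot: [1.133, 1.256, -1.133]
wrist_force: [-0.5, 0.5, -0.2]
width: -0.004
```

carry_out:
  offset:
    - [-3, 0, 0]
    - [-4, 0, 0]
    - [-4, 0, 0]
    - [-3, 0, 0]
    - [-2, 0, 0]
  delta_rot:
    - [0, 0, 0]
    - [0, 0, 0]
    - [0, 0, 0]
    - [0, 0, 0]
    - [0, 0, 0]

```text
time: 11.85
tool_pos: [0.5015, 0.1015, 0.2175]
tcp_rot: [1.137, 1.251, -1.13]
wrist_force: [-0.3, -0.3, -0.6]
width: 0.003
```

carry_out:
  offset:
    - [0, 0, 2]
    - [0, 0, 3]
    - [0, 0, 3]
    - [0, 0, 0]
    - [0, 0, 0]
  delta_rot:
    - [0, 0, 0]
    - [0, 0, 0]
    - [0, 0, 0]
    - [0, 0, 0]
    - [0, 0, 0]

```text
time: 12.27
tool_pos: [0.5078, 0.0205, 0.2132]
tcp_rot: [1.136, 1.254, -1.137]
wrist_force: [0.3, -0.4, -1.0]
width: -0.001
```

```bash
python3 look.py w11;python3 st.py
```

```text
red [364 223  13  12 122] [370.3 228.8] [[0.4695, -0.0768], [0.4778, -0.0693], [0.4871, -0.0608]]
blue [253 177   9  40 299] [257. 196.] [[0.4925, 0.0398], [0.4991, 0.0391], [0.5067, 0.0383]]
yel [321 172   9   7  31] [324.1 175.7] [[0.5189, -0.0224], [0.5237, -0.0188], [0.5292, -0.0146]]
[0.50763234 0.02148107 0.21311367] -0.00061255297414331 0.08340653227340067 [ 0.2684695  -0.4445334   0.67455636]
```

View pics/w11.png

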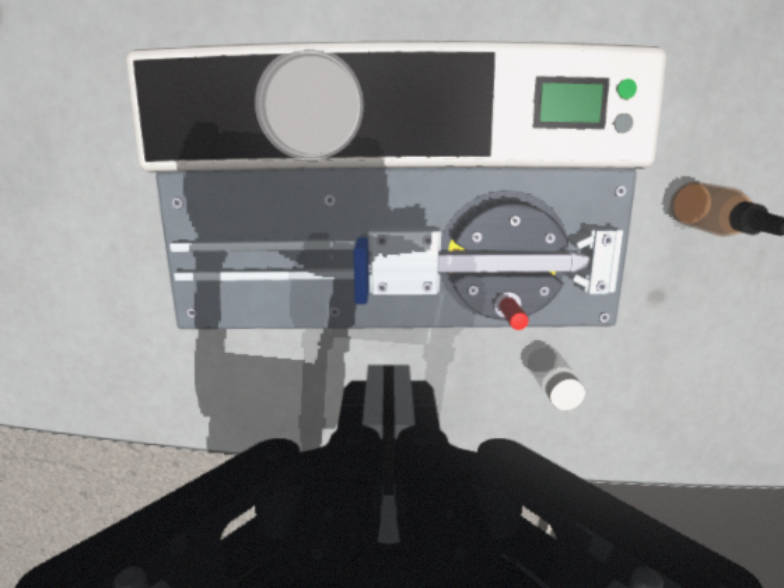

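The final view shows the plate (361,268) against the guide (368). The bar runs straight through the slot, with its nose entering the keeper under the strap (590,262). Dish, vial and bottle look unmoved, and the arm is clear.

```bash
python3 -c "
from workcell import *
print(finish_job())"
```

```text
the job is handed in; nothing more can be done
None
```

The shaker's shaft is locked, and I handed the job in at about 12.3 s of the 48 s allowed.

- **Disc:** I pushed the red peg round with the shut fingertips, turning the disc from roughly 0.7–1.0 rad down to about 0. The last close look, at 0.03 rad, came before a final 1 mm push. Angles taken later from farther off read between -0.02 and -0.125 rad. Those were less reliable because of the shallow view, and in one case a blurred picture. The bar went through the slot with no rise in force.
- **Bar:** I pushed the blue end plate until it stopped against the guide. Sliding took about 1–3 N, and the force rose to about 13 N at the stop.
- **Final check:** After I drew back and lifted clear, the last picture showed the plate against the guide, the bar straight through the slot and its nose under the keeper's strap. The dish, vial and dropper bottle looked undisturbed. The wrist force was back to its noise level of under 1 N, and nothing was in contact with the arm.
- **Force and other checks:** There was one brief peak of about 25 N when the fingers first met the peg, well under the 120 N wrist limit. The beaker, wash bottle, weight and marker were not in the last picture; the arm did not work near them.

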